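# Build up the drive-shaft stack with the cam that matches the sample

### The arm

A 7-joint arm with a two-finger parallel gripper is mounted at the origin on the work surface. World frame = base frame: x ahead of the robot, y to its left, z up, the work surface at z = 0. Lengths are in m, angles in rad, forces in N, time in s.
With the tool pointing down it reaches from about 0.4 to 0.875 m from the base axis. Payload 4.4 kg.
Tool frame: the origin (TCP) lies midway between the tips of the shut fingers; the grasp point (between the pads) lies 19 mm behind it; z points along the fingers, y is the line along which they close (so a half turn about z gives the same grasp; the last joint's range is limited). The gripper opens to 85 mm and grips with 20 to 120 N. Pads are 22 mm wide; open, the fingers measure 114 mm over their backs; the gripper's body (76 mm by 85 mm) begins 54 mm behind the grasp point. The pads swing forward as they close: fully open they stand 13 mm farther back than shut.
Start: joints at [1.2, 0.628, 0.038, 1.517, -0.027, 0.996, -0.02], TCP at [0.195, -0.62, 0.231] pointing down, gripper open.
Joint ranges: [-3.06, 3.06], [-0.37, 2.12], [-1.25, 1.32], [0.18, 2.47], [-1.1, 4.24], [0.23, 1.98], [-2.94, 2.94]. Speed limits (rad/s): [2.57, 2.57, 3.14, 3.14, 3.14, 3.14, 3.14].

### API

Orientations are given as a unit quaternion [w, x, y, z].
In Python, from rig import read_state, get_image, sign_off gives the robot as it stands.
- The arm moves only by the tool servo_tool, never from a script. Its argument "targets" is text: rows parted by semicolons, each of 4 numbers parted by spaces: the shift along the tool's x, y, z in units of 40 mm (1.0 is 40 mm), then the turn about the tool's z in degrees. In form: tx ty tz spin; .... A call has 1 to 5 rows; each row is the pose to reach, as a shift and turn from the pose commanded when the call began, along the tool's axes at that moment; what a row does not reach only later rows make up. A row lasts 1/10 s, in which the tool goes at most 50 mm and 8.59 degrees, less where a joint would pass 70% of its speed; a pose out of reach is approached as far as the arm can. A call with a gripper value outside its range is refused whole. "hand" is the finger opening in mm, from 0 to 85.4, set as the call begins (left out, the last holds). The fingers move at their own pace and stop on an object; the grip force is fixed at half the most. Time passes only in rows, so rows that repeat a pose let the fingers close. It gives the time, the measured TCP pose, the force, the opening and the grip force at its end, in the units of the state.
- read_state(): the state, without advancing time (a new reading comes with each control period).
- get_image(name): name is "scene" or "top"; returns a dict with "color" (400x640x3 uint8, blue, green, red), "fx", "fy", "cx", "cy" (pixels), "k1" (the pictures are not rectified: a ray, as slopes to the right and down, at radius r is drawn at 1 + k1 r^2 times it, then the intrinsics apply), "extrinsics" (4x4, takes a point from world to camera coordinates). Camera axes: x right, y up, looking along -z (the intrinsics and any distortion apply to the point x, -y, -z); pixel columns grow to the right and rows downward; lengths in m; the calibration is good to about 2 mm. A picture is of the moment at which its call begins. There is no depth.
- sign_off(): hands the job in; it is judged then, once.
The state is a dict: "t": time; "joint_positions": joint angles; "dq": joint speeds; "effort": joint torques, N m; "tcp_pos": TCP position; "ee_rot": TCP orientation; "contact_force": force on the tool from outside, world axes, zero at the start; "moment": the same for the moment, N m; "grip_width": finger opening in m; "gripper_force": force on a finger pad.
Only numpy, scipy, OpenCV 4.12 (cv2) and the standard library are available. Lean on these libraries where they do the work, as an engineer would, in place of code of your own. Each camera call takes 0.05 s, during which the arm holds its last target. There are 200 camera calls.

### The job

Build the stack on the post of the blue stand, in this order from the bottom: the green pulley (hub up), the brass spacer ring, the aluminium cam (hub up) whose outline matches the copper sample lying in the stand's yellow bay, and last the red cap, hole down, over the post's tip. Each must sit flat on the one below before the next goes on. Leave the samples and the two other cams where they lie.

Things in the scene. Friction and masses are not known exactly. Their poses are not given: they have to be found in the camera images.
- stand: Fixed blue plate, 6 mm thick, -45 to +155 mm along its x, 90 mm wide. Origin under the axis of its upright steel post, at bench height; z up. Post: 14 mm diameter up to 68 mm above the bench, then a taper to 5 mm at the tip, 80 mm above the bench. The yellow bay, 82 mm square, is painted on the plate, centred 107 mm along +x; the job's sample lies in it.
- pulley: Green V-belt pulley with a dark groove: disc 76 mm in diameter, 14 mm thick; on it a hub, 34 mm in diameter, 14 mm high (28 mm in all); 22 mm bore right through. Grip it by the hub, so that the post has room in the gripper. Under 0.3 kg. Seated, its underside is 6 mm above the bench. Loose; origin at the centre of its underside, z up; lies on the bench in one of six places, any yaw.
- spacer: Brass spacer ring, 40 mm in diameter, 16 mm high, 22 mm bore. Seated, its underside is 34 mm above the bench. Loose; origin at the centre of its underside, z up; lies on the bench in one of six places, any yaw.
- cap: Red cap knob with a yellow dot on top, 36 mm in diameter, 26 mm high; a blind 22 mm hole, 16 mm deep, in its underside goes over the post's tip. Seated, its underside is 72 mm above the bench. It lies hole down. Loose; origin at the centre of its underside, z up; lies on the bench in one of six places, any yaw.
- cam_tri: Aluminium cam; outline three round lobes, 120 deg apart, 24 mm wide, reaching 41 mm from the axis; disc 8 mm thick, on it a hub to grip, 34 mm in diameter, top 22 mm above the underside; 22 mm bore right through. Seated, its underside is 50 mm above the bench. Loose; origin at the centre of its underside, z up; lies on the bench in one of six places, any yaw.
- cam_oblong: Aluminium cam; outline long with two round ends, 84 x 28 mm (34 mm at the middle); disc 8 mm thick, on it a hub to grip, 34 mm in diameter, top 22 mm above the underside; 22 mm bore right through. Seated, its underside is 50 mm above the bench. Loose; origin at the centre of its underside, z up; lies on the bench in one of six places, any yaw.
- cam_square: Aluminium cam; outline square, 62 x 62 mm; disc 8 mm thick, on it a hub to grip, 34 mm in diameter, top 22 mm above the underside; 22 mm bore right through. Seated, its underside is 50 mm above the bench. Loose; origin at the centre of its underside, z up; lies on the bench in one of six places, any yaw.
- sample_tri: Copper-coloured flat sample, outline three round lobes, 120 deg apart, 24 mm wide, reaching 41 mm from the axis, 8 mm thick, 22 mm hole. Loose, origin at the centre of its underside. One sample lies in the stand's yellow bay (105 mm from the post); the other two lie on a black mat at the side, not for this job.
- sample_oblong: Copper-coloured flat sample, outline long with two round ends, 84 x 28 mm (34 mm at the middle), 8 mm thick, 22 mm hole. Loose, origin at the centre of its underside. One sample lies in the stand's yellow bay (105 mm from the post); the other two lie on a black mat at the side, not for this job.
- sample_square: Copper-coloured flat sample, outline square, 62 x 62 mm, 8 mm thick, 22 mm hole. Loose, origin at the centre of its underside. One sample lies in the stand's yellow bay (105 mm from the post); the other two lie on a black mat at the side, not for this job.
Not all that is in view belongs to the job. Leave any brown or purple look-alike of the cam_tri alone.

How it is judged:
By the outcome, as a careful person would: the job done as asked, in the order asked, and still so for the second after the job is handed in, with the robot touching nothing.
It also fails if it takes over 96 s, if anything falls off the work surface, if the arm or the gripper's body presses on something with over 40 N, if the wrist force passes 120 N, or if a joint passes its speed limit or range.

## Working session

There is one attempt and no reset: what is moved stays moved. The work goes in short steps, Python scripts to look and compute and a tool call to move; the robot and the scene stay as the last step left them, time stands still between calls to the robot, and variables do not carry over. Pictures are saved under pics/ and viewed, at most 16 in all, crops included, and the job is handed in when it is done.

Besides the shell and the picture viewer there is one more tool, called after "Emit:" as a command line: name --argument value ..., lists and objects as JSON in quotes. servo_tool: Moves the arm, as the interface text tells. Its arguments: {"type":"object","properties":{"targets":{"type":"string"},"hand":{"type":"number"}},"required":["targets"]}

```bash
ls; mkdir -p pics; python3 - <<'E'
from rig import *
import cv2
for n in("scene","top"):
    d=get_image(n);cv2.imwrite(f"pics/{n}0.png",d["color"]);print(n,[d[k] for k in("fx","fy","cx","cy","k1")],d["extrinsics"])
print(read_state())
E
```

```text
pics
scene [469.267164850263, 469.267164850263, 317.2004127495146, 201.32665391929552, -0.049515257078629825] [[ 0.44875735  0.89363879 -0.00515301 -0.18226271]
 [-0.69497447  0.35260778  0.62664044  0.29244821]
 [ 0.5618072  -0.27762829  0.77929147 -1.45714463]
 [ 0.          0.          0.          1.        ]]
top [496.6886862307228, 496.6886862307228, 323.11178814912836, 208.6329439613616, -0.03774380745935611] [[-0.00981627 -0.99989455 -0.01070154 -0.01115152]
 [ 0.99291185 -0.01101429  0.11834167 -0.4579969 ]
 [-0.11844706 -0.00946401  0.99291527 -1.45506255]
 [ 0.          0.          0.          1.        ]]
{'t': 0.1, 'joint_positions': array([ 1.20019875,  0.62924399,  0.03842023,  1.51829758, -0.02697867,
        0.99631349, -0.01998076]), 'dq': array([ 0.00213664, -0.00128296, -0.00165179, -0.00437268, -0.00072884,
        0.00026229,  0.00212483]), 'effort': array([ 3.03389381e-03, -5.64528608e+01,  1.23043980e+00, -1.93973225e+01,
        1.12314752e-02,  5.48836193e-03, -6.96584550e-06]), 'tcp_pos': array([ 0.19492688, -0.61947462,  0.23047741]), 'ee_rot': array([-8.60756350e-04,  9.88405590e-01,  1.51834211e-01, -1.43043560e-04]), 'contact_force': array([-0.07601307,  0.09979247, -0.17223253]), 'moment': array([ 0.01607878, -0.04570573,  0.01612114]), 'gripper_force': 0.0, 'grip_width': 0.08520308512441298}
```

View pics/top0.png

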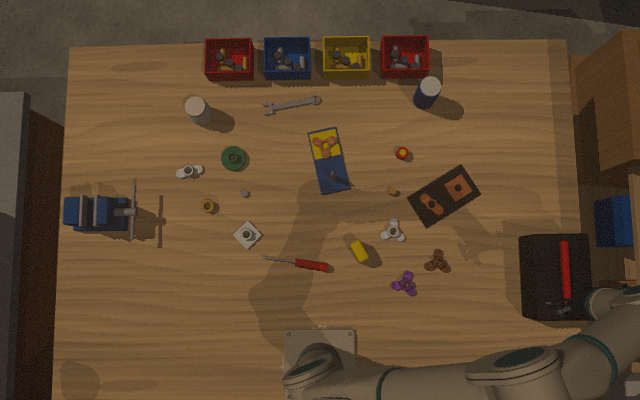

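View pics/scene0.png

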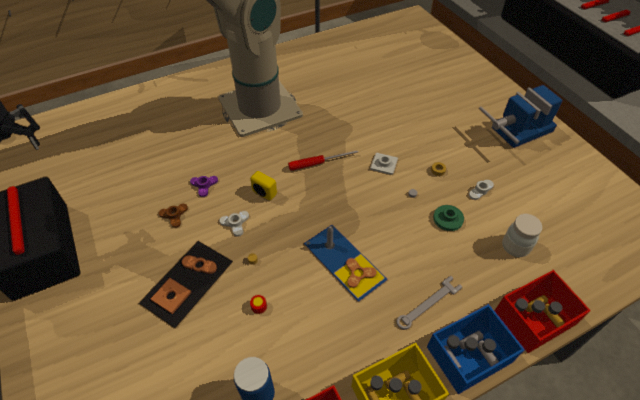

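The candidates, in top-view pixels:
- **Three-lobed shape:** the aluminium cam at (392,231) is the one I want. Purple (405,284), brown (437,261) and the copper tri sample at (325,146) could be mistaken for it.
- **Spacer:** the brass ring at (208,206). The small brass thing at (393,191) and the yellow block at (359,251) could be mistaken for it.
- **Cap:** red with a yellow dot at (402,153).
- **Pulley:** green at (234,159).
- **Post:** about (335,178).

The bay holds the tri sample, so the job needs cam_tri.

```bash
python3 - <<'E'
import cv2,numpy as np
P={"top":[(392,231),(208,206),(393,191),(402,153),(234,159),(335,172)],"scene":[(235,222),(439,169),(252,258),(258,304),(448,217),(340,255)]}
rows=[]
for n in P:
    im=cv2.imread(f"pics/{n}0.png");r=[]
    for u,v in P[n]:
        r.append(cv2.resize(im[v-22:v+22,u-22:u+22] if (u,v) not in((335,172),(340,255)) else im[v-44:v+44,u-44:u+44],(264,264),interpolation=cv2.INTER_CUBIC))
    rows+= [np.hstack(r[:3]),np.hstack(r[3:])]
cv2.imwrite("pics/c0.png",cv2.resize(np.vstack([np.hstack(rows[:2]),np.hstack(rows[2:])]),(798,266)))
cv2.imwrite("pics/c1.png",np.vstack(rows[:2]));cv2.imwrite("pics/c2.png",np.vstack(rows[2:]))
E
```

```text
(no output)
```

View pics/c1.png

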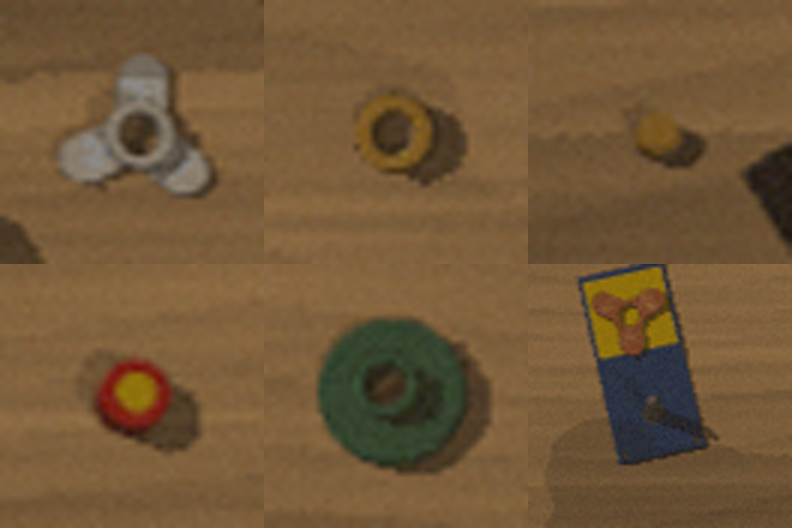

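View pics/c2.png

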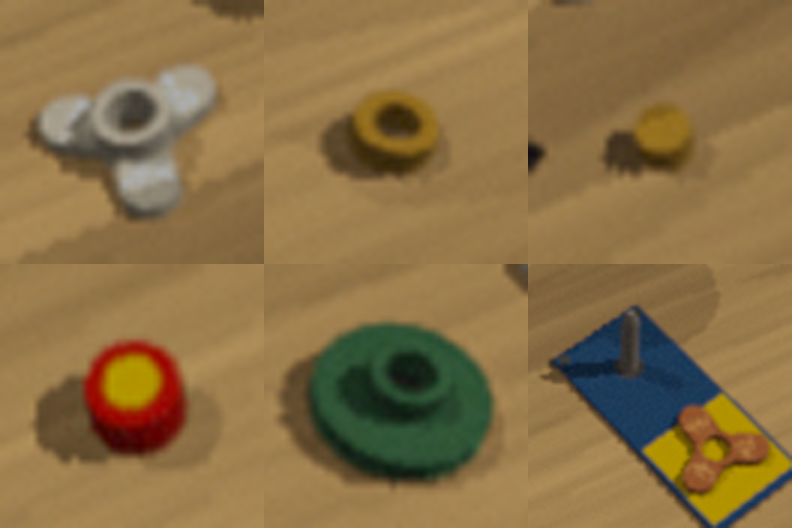

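The top crop shows the silver tri cam hub at (392.7,230.5), the ring at (207,205.5), the cap dot at (402,152) and the pulley hub at (232,157). The small brass item at (393,191) is a solid disc, so it isn't the spacer. The bay sample is three-lobed. Next I'll turn these pixels into positions.

```bash
cat >h.py <<'E'
import cv2,numpy as np,json
from rig import *
def cam(n,save=None):
    d=get_image(n)
    if save: cv2.imwrite(f"pics/{save}.png",d["color"])
    return d
def ray(d,p):
    K=np.array([[d["fx"],0,d["cx"]],[0,d["fy"],d["cy"]],[0,0,1.]])
    x,y=cv2.undistortPoints(np.array([[p]],float),K,np.array([d["k1"],0,0,0.]))[0,0]
    E=np.array(d["extrinsics"]);R,t=E[:3,:3],E[:3,3]
    return -R.T@t, R.T@np.array([x,-y,-1.])
def plane(d,p,z):
    c,r=ray(d,p);return c+r*(z-c[2])/r[2]
def proj(d,P):
    E=np.array(d["extrinsics"]);q=E[:3,:3]@np.asarray(P)+E[:3,3];x,y=q[0]/-q[2],-q[1]/-q[2]
    s=1+d["k1"]*(x*x+y*y);return np.array([d["fx"]*x*s+d["cx"],d["fy"]*y*s+d["cy"]])
def tri(a,pa,b,pb):
    A=[];y=[]
    for c,r in(ray(a,pa),ray(b,pb)):
        r=r/np.linalg.norm(r);M=np.eye(3)-np.outer(r,r);A.append(M);y.append(M@c)
    return np.linalg.lstsq(np.vstack(A),np.hstack(y),rcond=None)[0]
def togo(x,y,z,yaw=None):
    "shift in tool units from the present pose, and spin so that tool y lies along yaw"
    s=read_state();w,a,b,c=s["ee_rot"]
    R=np.array([[1-2*(b*b+c*c),2*(a*b-w*c),2*(a*c+w*b)],[2*(a*b+w*c),1-2*(a*a+c*c),2*(b*c-w*a)],[2*(a*c-w*b),2*(b*c+w*a),1-2*(a*a+b*b)]])
    v=R.T@(np.array([x,y,z])-s["tcp_pos"])/.04
    yy=np.arctan2(R[1,1],R[0,1]);o=[]
    if yaw is not None:
        dd=-(yaw-yy);o=[round(float(np.degrees((dd+np.pi/2)%np.pi-np.pi/2)),1)]
    print("tcp",s["tcp_pos"].round(4),"go",v.round(2),*o,"F",s["contact_force"].round(1),"w",round(s["grip_width"],4),"q",s["joint_positions"].round(2),"R2",R[:,2].round(3))
E
python3 - <<'E'
from h import *
T,S=cam("top"),cam("scene")
P={"cam":((392,231),(139,132),(235,222),(131,111),.022),"spacer":((208,206),(130,131),(439,169),(131,123),.016),
"cap":((402,153),(137,128),(258,304),(132,117),.026),"pulley":((234,159),(121,120),(448,217),(147,108),.028)}
for k,(a,b,c,e,z) in P.items():
    pa=np.array(a)-22+np.array(b)/6-.42;pc=np.array(c)-22+np.array(e)/6-.42
    A,B=plane(T,pa,z),plane(S,pc,z);m=(A+B)/2;print(k,A.round(4),B.round(4),tri(T,pa,S,pc).round(4),"r",np.hypot(*m[:2]).round(3))
pa=np.array((335,172))-44+np.array((124,138))/3-.33;pc=np.array((340,255))-44+np.array((102,48))/3-.33
print("tip",plane(T,pa,.08),plane(S,pc,.08),tri(T,pa,S,pc))
# stand outline: blue+yellow
for d,n,(u0,v0,u1,v1) in((T,"top",(295,115,365,205)),(S,"scene",(290,215,395,305))):
    im=d["color"].astype(int);b,g,r=im[...,0],im[...,1],im[...,2]
    m=((b>r+15)|((r>g-5)&(g>2*b+15)&(r>90)&(g>.72*r))).astype(np.uint8);M=np.zeros_like(m);M[v0:v1,u0:u1]=m[v0:v1,u0:u1]
    M=cv2.morphologyEx(M,cv2.MORPH_OPEN,np.ones((3,3)))
    pts=np.argwhere(M)[:,::-1]
    W=np.array([plane(d,p,.006)[:2] for p in pts]);h=cv2.minAreaRect((W*1000).astype(np.float32))
    print(n,len(pts),h,cv2.boxPoints(h).round(1).tolist())
    cc=[];cm=((r>g*1.5)&(r>b*1.4)&(r>80)).astype(np.uint8);M2=np.zeros_like(m);M2[v0:v1,u0:u1]=cm[v0:v1,u0:u1]
    q=np.argwhere(M2)[:,::-1].mean(0);print(" sample",q,plane(d,q,.014).round(4))
E
```

```text
cam [ 0.3904 -0.2225  0.022 ] [ 0.3885 -0.2205  0.022 ] [ 0.3904 -0.2215  0.0248] r 0.448
spacer [0.4729 0.3343 0.016 ] [0.4718 0.3364 0.016 ] [0.4729 0.3344 0.018 ] r 0.579
cap [ 0.6282 -0.2577  0.026 ] [ 0.6261 -0.255   0.026 ] [ 0.6276 -0.2562  0.0296] r 0.678
pulley [0.6197 0.2595 0.028 ] [0.6193 0.2622 0.028 ] [0.6199 0.26   0.0298] r 0.672
tip [ 0.553415   -0.04324198  0.08      ] [ 0.5547505  -0.04229749  0.08      ] [ 0.55388776 -0.04261318  0.07902351]
top 990 ((607.9959106445312, -33.160640716552734), (190.05625915527344, 85.46885681152344), 11.915996551513672) [[506.20001220703125, -11.0], [523.7999877929688, -94.5999984741211], [709.7999877929688, -55.400001525878906], [692.2000122070312, 28.299999237060547]]
 sample [324.69911504 144.77433628] [ 0.6561 -0.0226  0.014 ]
scene 1833 ((606.884033203125, -33.097434997558594), (190.00521850585938, 87.56429290771484), 11.613186836242676) [[505.0, -9.300000190734863], [522.5999755859375, -95.0999984741211], [708.7999877929688, -56.900001525878906], [691.0999755859375, 28.899999618530273]]
 sample [358.0259366  272.20172911] [ 0.6561 -0.0209  0.014 ]
```

```bash
python3 -c "
from h import *
togo(.6196,.2606,.12)"
```

```text
tcp [ 0.195  -0.6197  0.2307] go [ 16.73 -17.8    2.79] F [-0.7 -0.4  0.4] w 0.0852 q [ 1.2   0.63  0.04  1.52 -0.03  1.   -0.02] R2 [-0.     0.001 -1.   ]
```

Emit:
servo_tool --targets "4.3 -4.5 0 0; 4.3 -4.5 0 0; 4.3 -4.5 0 0; 4.3 -4.5 0 0; 4.3 -4.5 0 0" --hand 85

```text
t: 0.7
tcp_pos: [0.3058, -0.3947, 0.2313]
ee_rot: [-0.0, 0.988, 0.152, 0.0]
contact_force: [0.9, -0.7, 0.3]
grip_width: 0.085
gripper_force: 0.0
```

Emit:
servo_tool --targets "4.3 -4.5 0 0; 4.3 -4.5 0 0; 4.3 -4.5 0 0; 4.3 -4.5 0 0; 4.3 -4.5 0 0"

```text
t: 1.2
tcp_pos: [0.4158, -0.1715, 0.2315]
ee_rot: [0.0, 0.988, 0.152, 0.0]
contact_force: [0.1, -0.2, -0.5]
grip_width: 0.0847
gripper_force: 0.0
```

Emit:
servo_tool --targets "4 -4.3 0 0; 4 -4.3 0 0; 4 -4.3 0 0; 4 -4.3 0 0; 4 -4.3 0 0"

```text
t: 1.7
tcp_pos: [0.5173, 0.0427, 0.2314]
ee_rot: [-0.001, 0.988, 0.154, 0.001]
contact_force: [0.7, -0.7, -0.4]
grip_width: 0.0849
gripper_force: 0.0
```

```bash
python3 -c "
from h import *
togo(.6196,.2606,.08)"
```

```text
tcp [0.5173 0.0427 0.2314] go [ 4.08 -4.41  3.8 ] F [ 0.7 -0.7 -0.4] w 0.0849 q [-0.1   0.44 -0.05  1.88  0.03  0.82 -1.43] R2 [ 0.001  0.001 -1.   ]
```

Emit:
servo_tool --targets "4.05 -4.4 2 0; 4.05 -4.4 2 0; 4.05 -4.4 2 0; 4.05 -4.4 2 0; 4.05 -4.4 2 0"

```text
t: 2.2
tcp_pos: [0.6176, 0.255, 0.1511]
ee_rot: [0.0, 0.988, 0.152, -0.0]
contact_force: [0.8, 0.5, -0.1]
grip_width: 0.0847
gripper_force: 0.0
```

Emit:
servo_tool --targets "0.05 0 2 0; 0.05 0 2 0; 0.05 0 2 0"

```text
t: 2.5
tcp_pos: [0.6151, 0.2525, 0.0668]
ee_rot: [0.001, 0.988, 0.152, -0.005]
contact_force: [-0.6, -0.1, 0.1]
grip_width: 0.0851
gripper_force: 0.0
```

```bash
python3 -c "
from h import *
togo(.6196,.2606,.015)
S=cam('scene');T=cam('top')
o=[cv2.resize(d['color'][v-40:v+40,u-40:u+40],(400,400),interpolation=cv2.INTER_CUBIC) for d,(u,v) in((T,(234,150)),(S,(448,205)))]
cv2.imwrite('pics/p1.png',np.hstack(o))"
```

```text
tcp [0.6151 0.2525 0.0668] go [ 0.18 -0.16  1.29] F [-0.6 -0.1  0.1] w 0.0851 q [-0.41  0.85 -0.04  1.58  0.04  0.72 -1.73] R2 [-0.009 -0.004 -1.   ]
```

View pics/p1.png

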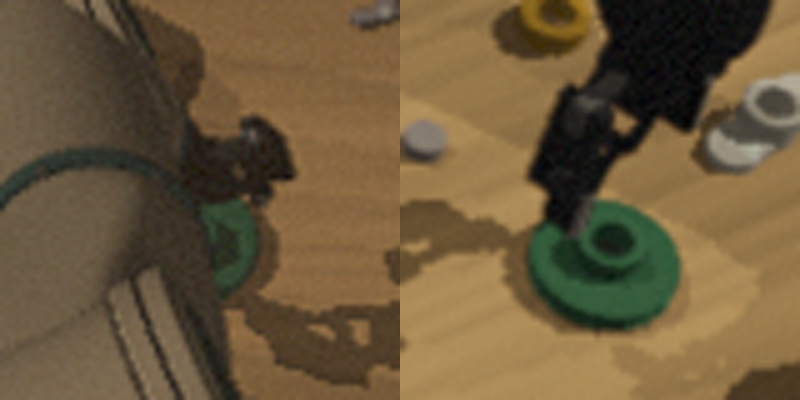

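The picture shows the open fingers above the green hub, at right-half pixel (610,240). I'll let it settle, then measure again.

Emit:
servo_tool --targets "0 0 0.5 0; 0 0 0.5 0; 0 0 0.5 0"

```text
t: 2.9
tcp_pos: [0.62, 0.254, 0.0541]
ee_rot: [-0.0, 0.988, 0.152, 0.001]
contact_force: [0.1, -0.7, 0.2]
grip_width: 0.085
gripper_force: 0.0
```

```bash
python3 -c "
from h import *
togo(.6196,.2606,.015)"
```

```text
tcp [0.62   0.254  0.0541] go [ 0.04 -0.16  0.98] F [ 0.1 -0.7  0.2] w 0.085 q [-0.41  0.86 -0.04  1.59  0.04  0.69 -1.73] R2 [ 0.002  0.001 -1.   ]
```

Emit:
servo_tool --targets "0.04 -0.16 0.4 0; 0.04 -0.16 0.8 0; 0.04 -0.16 0.8 0; 0.04 -0.16 0.8 0; 0.04 -0.16 0.8 0"

```text
t: 3.4
tcp_pos: [0.6188, 0.2604, 0.0201]
ee_rot: [0.0, 0.988, 0.152, 0.0]
contact_force: [1.1, -0.5, 0.8]
grip_width: 0.0843
gripper_force: 0.0
```

```bash
python3 -c "
from h import *
togo(.6196,.2606,.015)"
```

```text
tcp [0.6188 0.2604 0.0201] go [0.02 0.   0.13] F [ 1.1 -0.5  0.8] w 0.0843 q [-0.42  0.92 -0.03  1.59  0.04  0.64 -1.74] R2 [ 0. -0. -1.]
```

Emit:
servo_tool --targets "0.02 0 0.1 0; 0.02 0 0.1 0; 0.02 0 0.1 0; 0.02 0 0.1 0; 0.02 0 0.1 0" --hand 20

```text
t: 3.9
tcp_pos: [0.6196, 0.2605, 0.0167]
ee_rot: [0.0, 0.988, 0.152, 0.0]
contact_force: [-1.5, -0.9, 4.1]
grip_width: 0.031
gripper_force: 59.1
```

Emit:
servo_tool --targets "0 0 0 0; 0 0 0 0; 0 0 0 0; 0 0 0 0; 0 0 0 0"

```text
t: 4.4
tcp_pos: [0.6196, 0.2605, 0.0167]
ee_rot: [0.0, 0.988, 0.152, 0.0]
contact_force: [-1.0, -1.1, 5.1]
grip_width: 0.0308
gripper_force: 59.3
```

```bash
python3 -c "
from h import *
togo(.6196,.2606,.016)"
```

```text
tcp [0.6196 0.2605 0.0167] go [ 0.   -0.    0.02] F [-1.  -1.1  5.1] w 0.0308 q [-0.42  0.92 -0.03  1.59  0.05  0.63 -1.74] R2 [ 0.001 -0.    -1.   ]
```

Emit:
servo_tool --targets "0 0 -0.5 0; 0 0 -1.5 0; 0 0 -2.5 0; 0 0 -3 0; 0 0 -3 0"

```text
t: 4.9
tcp_pos: [0.6213, 0.2618, 0.1391]
ee_rot: [-0.001, 0.988, 0.152, 0.003]
contact_force: [-0.0, 0.5, -2.9]
grip_width: 0.031
gripper_force: 60.2
```

Emit:
servo_tool --targets "0 0 0 0; 0 0 0 0"

```text
t: 5.1
tcp_pos: [0.6177, 0.26, 0.1336]
ee_rot: [0.001, 0.988, 0.152, -0.002]
contact_force: [-0.7, -0.2, -2.4]
grip_width: 0.0309
gripper_force: 60.2
```

```bash
python3 -c "
from h import *
togo(.5538,-.0432,.130)
S=cam('scene');T=cam('top')
o=[cv2.resize(d['color'][v-40:v+40,u-40:u+40],(400,400),interpolation=cv2.INTER_CUBIC) for d,(u,v) in((T,(234,140)),(S,(448,185)))]
cv2.imwrite('pics/p2.png',np.hstack(o))"
```

```text
tcp [0.6177 0.26   0.1336] go [-3.8   6.75  0.11] F [-0.7 -0.2 -2.4] w 0.0309 q [-0.42  0.77 -0.04  1.54  0.04  0.84 -1.74] R2 [-0.004 -0.002 -1.   ]
```

View pics/p2.png

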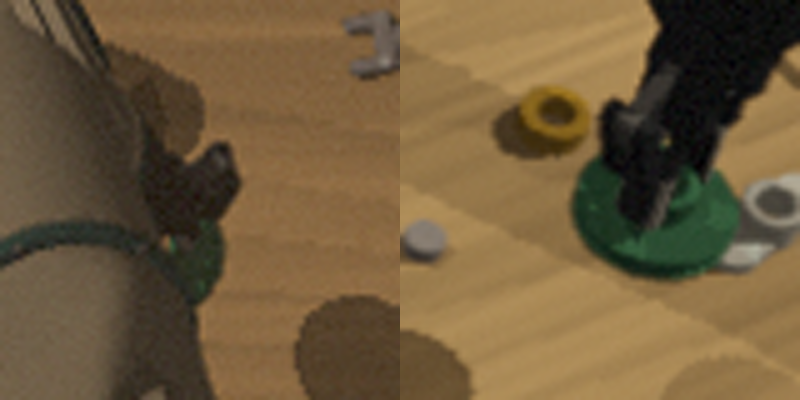

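The picture shows the pulley lifted level in the fingers, with its disc centred near right-half pixel (657,213). Next: carry it over the post.

Emit:
servo_tool --targets "-3 5.3 0 0; -3 5.3 0 0; -3 5.3 0 0; -3 5.3 0 0; -3 5.3 0 0"

```text
t: 5.7
tcp_pos: [0.567, 0.0195, 0.135]
ee_rot: [0.0, 0.988, 0.151, -0.001]
contact_force: [0.6, -0.5, -2.9]
grip_width: 0.031
gripper_force: 60.3
```

Emit:
servo_tool --targets "-0.8 1.45 0 0; -0.8 1.45 0 0; -0.8 1.45 0 0; -0.8 1.45 0 0; -0.8 1.45 0 0"

```text
t: 6.2
tcp_pos: [0.5556, -0.0404, 0.1356]
ee_rot: [-0.001, 0.988, 0.153, -0.0]
contact_force: [0.0, -0.1, -2.7]
grip_width: 0.031
gripper_force: 60.4
```

Emit:
servo_tool --targets "0 0 0 0; 0 0 0 0; 0 0 0 0"

```text
t: 6.5
tcp_pos: [0.5554, -0.0417, 0.136]
ee_rot: [-0.0, 0.988, 0.152, 0.0]
contact_force: [-0.3, 0.5, -2.7]
grip_width: 0.031
gripper_force: 60.4
```

```bash
python3 -c "
from h import *
togo(.5538,-.0432,.130)
S=cam('scene','s3');T=cam('top','t3')
for d in(S,T):
  b,g,r=[d['color'][...,i].astype(int) for i in range(3)]
  m=((g>r+12)&(g>b+8)).astype(np.uint8)
  n,l,st,c=cv2.connectedComponentsWithStats(cv2.morphologyEx(m,cv2.MORPH_OPEN,np.ones((2,2))))
  e=proj(d,[.5538,-.0432,.124]);print('expect',e)
  for i in range(1,n):
    if st[i,4]>40: print(st[i],c[i])
o=[cv2.resize(d['color'][v-40:v+40,u-40:u+40],(400,400),interpolation=cv2.INTER_CUBIC) for d,(u,v) in((T,(335,165)),(S,(340,245)))]
cv2.imwrite('pics/p3.png',np.hstack(o))"
```

```text
tcp [ 0.5554 -0.0417  0.136 ] go [-0.05  0.02  0.15] F [-0.3  0.5 -2.7] w 0.031 q [ 0.08  0.62 -0.08  1.87  0.07  0.65 -1.31] R2 [-0.  0. -1.]
expect [329.41980345 214.87719776]
[316 202  33  28 500] [334.242 217.98 ]
expect [332.09714315 170.59269979]
```

View pics/p3.png

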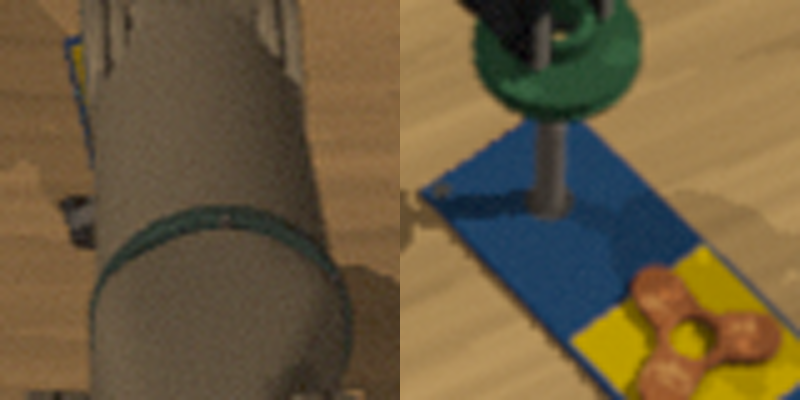

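The pulley hangs just above the post: disc left edge at scene u≈314.6, right edge 348.2, bottom edge v≈229.4. I'll compare these extents with the projection of an ideal disc.

```bash
cat >>h.py <<'E'
def ext(d,c,r,z0,z1):
    a=np.linspace(0,6.283,180);q=np.array([proj(d,[c[0]+r*np.cos(t),c[1]+r*np.sin(t),z]) for t in a for z in(z0,z1)])
    return np.array([*q.min(0),*q.max(0)])
def shift(d,duv,c,z):
    "world xy shift at height z matching pixel shift duv at c"
    p=proj(d,[*c,z]);return (plane(d,p+np.array(duv),z)-plane(d,p,z))[:2]
E
python3 - <<'E'
from h import *
S=cam("scene");im=S["color"]
b,g,r=[im[...,i].astype(int) for i in range(3)]
m=((g>r+6)&(g>b+4)).astype(np.uint8);m[:, :300]=0;m[:,365:]=0;m[:190]=0;m[240:]=0
m=cv2.morphologyEx(m,cv2.MORPH_OPEN,np.ones((2,2)));x,y,w,h=cv2.boundingRect(m)
print("meas",x-.5,y-.5,x+w-.5,y+h-.5);e=ext(S,(.5554,-.0417),.038,.1193,.1333);print("pred",e.round(1))
du=((x-.5+x+w-.5)-(e[0]+e[2]))/2;dv=y+h-.5-e[3];print(du,dv,shift(S,(du,dv),(.5554,-.0417),.126))
# post in scene: base and shaft columns
for v in range(232,250,3):
    row=im[v,325:345].astype(int);print(v,(row[:,2]-row[:,0]).tolist())
for z in(.006,.04,.08):print(z,proj(S,(.5538,-.0432,z)).round(1))
E
```

```text
meas 315.5 201.5 348.5 229.5
pred [313.1 199.1 347.8 230.4]
1.5656848131607148 -0.9414112441161251 [-0.00074713  0.00429787]
232 [-66, -52, -16, 8, 12, 13, 13, 1, -45, -66, -66, -67, -70, -63, -24, 37, 75, 82, 83, 83]
235 [-66, -46, -3, 12, 11, 14, 15, -2, -47, -65, -67, -67, -65, -65, -70, -68, -61, -20, 38, 75]
238 [-62, -45, -5, 13, 10, 10, 15, 1, -46, -67, -63, -66, -66, -67, -66, -64, -63, -67, -69, -66]
241 [-61, -42, -2, 10, 10, 10, 14, 2, -49, -66, -70, -67, -64, -65, -63, -65, -67, -66, -65, -65]
244 [0, 10, 11, 10, 11, 10, 15, 18, 9, -14, -55, -64, -64, -64, -64, -65, -65, -66, -67, -67]
247 [-32, -12, 2, 11, 11, 11, 11, 6, -12, -45, -55, -53, -56, -56, -57, -55, -54, -59, -62, -53]
0.006 [328.7 244.5]
0.04 [328.9 236.5]
0.08 [329.1 226.5]
```

The scene camera reads about 3 mm high in y, judging by the held disc against the TCP. My corrected post axis is about (.5545,-.0445). I'll shift there and lower while watching the forces.

Emit:
servo_tool --targets "-0.04 0.06 0 0; -0.04 0.06 0.5 0; -0.04 0.06 0.9 0; -0.04 0.06 1.2 0; -0.04 0.06 1.2 0"

```text
t: 7.15
tcp_pos: [0.5533, -0.0454, 0.0865]
ee_rot: [-0.0, 0.988, 0.152, -0.002]
contact_force: [-0.6, -0.4, -2.5]
grip_width: 0.0311
gripper_force: 60.3
```

Emit:
servo_tool --targets "0 0 0.4 0; 0 0 0.7 0; 0 0 0.7 0; 0 0 0.7 0"

```text
t: 7.55
tcp_pos: [0.5546, -0.0452, 0.0602]
ee_rot: [-0.0, 0.988, 0.152, -0.0]
contact_force: [1.4, -0.2, -2.3]
grip_width: 0.0312
gripper_force: 60.4
```

```bash
python3 -c "
from h import *
togo(.5545,-.0445,.0227);print(read_state()['moment'])"
```

```text
tcp [ 0.5546 -0.0452  0.0602] go [ 0.   -0.02  0.94] F [ 1.4 -0.2 -2.3] w 0.0312 q [ 0.07  0.74 -0.06  1.91  0.09  0.49 -1.32] R2 [-0. -0. -1.]
[ 0.03920417 -0.03376151  0.00624591]
```

Emit:
servo_tool --targets "0 0 0.3 0; 0 0 0.6 0; 0 0 0.82 0; 0 0 0.82 0; 0 0 0.82 0"

```text
t: 8.05
tcp_pos: [0.5542, -0.0452, 0.0268]
ee_rot: [-0.0, 0.988, 0.152, -0.0]
contact_force: [0.8, 0.6, -2.9]
grip_width: 0.0317
gripper_force: 60.4
```

Emit:
servo_tool --targets "0 0 0.06 0; 0 0 0.1 0; 0 0 0.1 0"

```text
t: 8.35
tcp_pos: [0.5546, -0.0453, 0.0232]
ee_rot: [0.0, 0.988, 0.152, 0.0]
contact_force: [-0.3, -0.6, -1.8]
grip_width: 0.031
gripper_force: 60.4
```

```bash
python3 -c "
from h import *
togo(.5545,-.0445,.0227);print(read_state()['moment'])"
```

```text
tcp [ 0.5546 -0.0453  0.0232] go [ 0.   -0.02  0.01] F [-0.3 -0.6 -1.8] w 0.031 q [ 0.07  0.81 -0.05  1.92  0.1   0.41 -1.33] R2 [ 0. -0. -1.]
[0.00889449 0.0147608  0.01634358]
```

Emit:
servo_tool --targets "0 0 0.02 0; 0 0 0.02 0; 0 0 0.02 0; 0 0 0.02 0; 0 0 0.02 0" --hand 85

```text
t: 8.85
tcp_pos: [0.5547, -0.0452, 0.0226]
ee_rot: [0.0, 0.988, 0.152, 0.0]
contact_force: [0.8, 1.0, -0.2]
grip_width: 0.0855
gripper_force: 0.0
```

Emit:
servo_tool --targets "0 0 -0.5 0; 0 0 -1.5 0; 0 0 -2.5 0; 0 0 -3.5 0; 0 0 -3.5 0"

```text
t: 9.35
tcp_pos: [0.5583, -0.0454, 0.1678]
ee_rot: [0.001, 0.988, 0.152, 0.005]
contact_force: [1.4, 0.7, 0.1]
grip_width: 0.0846
gripper_force: 0.0
```

```bash
python3 -c "
from h import *
togo(.4724,.3352,.06)"
```

```text
tcp [ 0.5583 -0.0454  0.1678] go [ 0.78 -9.73  2.67] F [1.4 0.7 0.1] w 0.0846 q [ 0.09  0.58 -0.08  1.85  0.07  0.71 -1.3 ] R2 [ 0.011 -0.    -1.   ]
```

Emit:
servo_tool --targets "0.5 -5.5 0 0; 0.5 -5.5 0 0; 0.5 -5.5 0 0; 0.5 -5.5 0 0; 0.5 -5.5 0 0"

```text
t: 9.85
tcp_pos: [0.5053, 0.1766, 0.1619]
ee_rot: [-0.001, 0.988, 0.155, -0.0]
contact_force: [1.2, -0.0, 0.4]
grip_width: 0.0852
gripper_force: 0.0
```

Emit:
servo_tool --targets "0.35 -4.2 0 0; 0.35 -4.2 0 0; 0.35 -4.2 0.5 0; 0.35 -4.2 1 0; 0.35 -4.2 1.5 0"

```text
t: 10.35
tcp_pos: [0.4678, 0.3402, 0.1008]
ee_rot: [-0.001, 0.988, 0.155, -0.0]
contact_force: [-0.9, -0.6, -1.4]
grip_width: 0.0848
gripper_force: 0.0
```

Emit:
servo_tool --targets "0 0 0.5 0; 0 0 1 0; 0 0 1 0; 0 0 1 0"

```text
t: 10.75
tcp_pos: [0.4702, 0.3348, 0.062]
ee_rot: [0.0, 0.988, 0.152, -0.001]
contact_force: [-0.1, -0.6, 0.3]
grip_width: 0.085
gripper_force: 0.0
```

```bash
python3 -c "
from h import *
togo(.4724,.3352,.003)
S=cam('scene');T=cam('top')
o=[cv2.resize(d['color'][v-40:v+40,u-40:u+40],(400,400),interpolation=cv2.INTER_CUBIC) for d,(u,v) in((T,(335,170)),(S,(340,245)))]
cv2.imwrite('pics/p4.png',np.hstack(o))"
```

```text
tcp [0.4702 0.3348 0.062 ] go [0.06 0.01 1.48] F [-0.1 -0.6  0.3] w 0.085 q [-0.64  0.76 -0.04  1.85  0.05  0.53 -1.98] R2 [-0.001 -0.001 -1.   ]
```

View pics/p4.png

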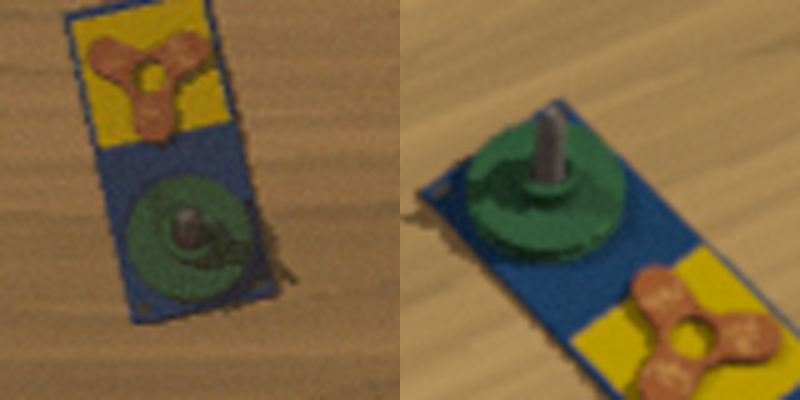

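The pulley lies flat and centred on the post, with its hub at right-half pixel (548,185). Next is the spacer.

Emit:
servo_tool --targets "0.06 0.02 0.5 0; 0.06 0.02 1 0; 0.06 0.02 1.35 0; 0.06 0.02 1.35 0; 0.06 0.02 1.35 0"

```text
t: 11.35
tcp_pos: [0.4733, 0.3353, 0.0089]
ee_rot: [-0.0, 0.988, 0.152, 0.0]
contact_force: [0.4, -0.3, 1.0]
grip_width: 0.0849
gripper_force: 0.0
```

Emit:
servo_tool --targets "0 0 0 0; 0 0 0 0"

```text
t: 11.55
tcp_pos: [0.4736, 0.3355, 0.0094]
ee_rot: [-0.0, 0.988, 0.152, 0.001]
contact_force: [0.4, -0.3, 0.8]
grip_width: 0.0849
gripper_force: 0.0
```

```bash
python3 -c "
from h import *
togo(.4726,.3345,.003)"
```

```text
tcp [0.4736 0.3355 0.0094] go [-0.03  0.02  0.16] F [ 0.4 -0.3  0.8] w 0.0849 q [-0.65  0.85 -0.03  1.86  0.06  0.43 -1.98] R2 [ 0.001  0.001 -1.   ]
```

Emit:
servo_tool --targets "-0.03 0.02 0.14 0; -0.03 0.02 0.14 0; -0.03 0.02 0.14 0; -0.03 0.02 0.14 0; -0.03 0.02 0.14 0" --hand 25

```text
t: 12.05
tcp_pos: [0.4721, 0.3339, 0.0033]
ee_rot: [0.0, 0.988, 0.152, -0.0]
contact_force: [-1.4, -0.8, 4.9]
grip_width: 0.0372
gripper_force: 59.7
```

Emit:
servo_tool --targets "0 0 0 0; 0 0 0 0; 0 0 0 0; 0 0 0 0"

```text
t: 12.45
tcp_pos: [0.4721, 0.3339, 0.0033]
ee_rot: [0.0, 0.988, 0.152, -0.0]
contact_force: [-2.0, -1.1, 6.6]
grip_width: 0.0375
gripper_force: 59.7
```

Emit:
servo_tool --targets "0 0 -0.5 0; 0 0 -1.5 0; 0 0 -2.5 0; 0 0 -3 0; 0 0 -3 0"

```text
t: 12.95
tcp_pos: [0.4741, 0.3353, 0.1259]
ee_rot: [-0.002, 0.988, 0.152, 0.003]
contact_force: [0.1, -0.6, -1.2]
grip_width: 0.0374
gripper_force: 60.5
```

Emit:
servo_tool --targets "-0.5 5.5 0 0; -0.5 5.5 0 0; -0.5 5.5 0 0; -0.5 5.5 0 0; -0.5 5.5 0 0"

```text
t: 13.45
tcp_pos: [0.519, 0.1113, 0.1214]
ee_rot: [0.002, 0.989, 0.148, -0.001]
contact_force: [0.8, -1.1, -0.8]
grip_width: 0.0376
gripper_force: 60.6
```

Emit:
servo_tool --targets "-0.38 4.16 0 0; -0.38 4.16 0 0; -0.38 4.16 0 0; -0.38 4.16 0 0; -0.38 4.16 0 0"

```text
t: 13.95
tcp_pos: [0.554, -0.0501, 0.1214]
ee_rot: [0.001, 0.989, 0.148, -0.001]
contact_force: [-0.6, -0.1, -1.1]
grip_width: 0.0372
gripper_force: 60.6
```

Emit:
servo_tool --targets "0 0 0 0; 0 0 0 0; 0 0 0 0"

```text
t: 14.25
tcp_pos: [0.5542, -0.0431, 0.1225]
ee_rot: [-0.001, 0.988, 0.153, -0.0]
contact_force: [-0.9, -0.8, -1.6]
grip_width: 0.0375
gripper_force: 60.6
```

```bash
python3 - <<'E'
from h import *
togo(.5546,-.0452,.0313)
S=cam('scene');s=read_state();p=s["tcp_pos"]
im=S['color'];b,g,r=[im[...,i].astype(int) for i in range(3)]
m=((r>g*1.15)&(g>2.2*b)&(r>60)).astype(np.uint8);m[:, :310]=0;m[:,355:]=0;m[:180]=0;m[240:]=0
x,y,w,h=cv2.boundingRect(m);print(x-.5,y-.5,x+w-.5,y+h-.5,ext(S,p[:2],.020,p[2]-.0033,p[2]+.0127))
cv2.imwrite('pics/p5.png',cv2.resize(im[180:260,300:380],(480,480),interpolation=cv2.INTER_CUBIC))
E
```

```text
tcp [ 0.5542 -0.0431  0.1225] go [-0.01  0.06  2.28] F [-0.9 -0.8 -1.6] w 0.0375 q [ 0.1   0.64 -0.11  1.88  0.11  0.62 -1.34] R2 [-0.001  0.001 -1.   ]
327.5 204.5 339.5 221.5 [320.37074593 204.79523185 338.63011132 223.63845474]
```

View pics/p5.png

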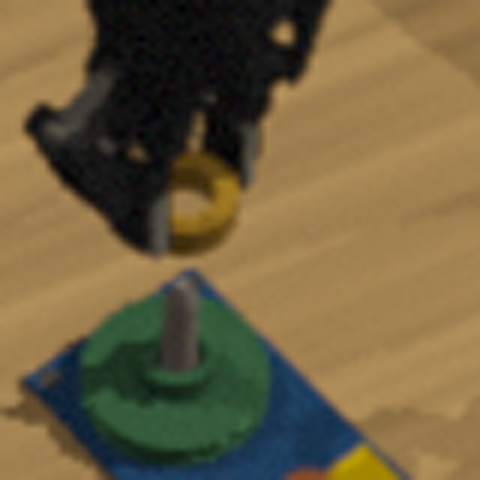

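The ring hangs above the post, right edge about scene u=340 and bottom about v=222. I'll add about 1 mm in x and lower.

Emit:
servo_tool --targets "0.02 0 0 0; 0.02 0 0 0; 0.02 0 0.4 0; 0.02 0 0.4 0; 0.02 0 0.4 0"

```text
t: 14.8
tcp_pos: [0.5551, -0.0449, 0.1068]
ee_rot: [-0.0, 0.988, 0.152, -0.0]
contact_force: [0.3, -0.2, -0.9]
grip_width: 0.0373
gripper_force: 60.6
```

```bash
python3 -c "
from h import *
togo(.5556,-.0452,.0313)"
```

```text
tcp [ 0.5551 -0.0449  0.1068] go [0.01 0.01 1.89] F [ 0.3 -0.2 -0.9] w 0.0373 q [ 0.1   0.67 -0.11  1.89  0.12  0.59 -1.35] R2 [-0.001  0.    -1.   ]
```

Emit:
servo_tool --targets "0 0 0.3 0; 0 0 0.6 0; 0 0 0.9 0; 0 0 1.1 0; 0 0 1.1 0"

```text
t: 15.3
tcp_pos: [0.5541, -0.0449, 0.0611]
ee_rot: [-0.0, 0.988, 0.152, -0.002]
contact_force: [-0.2, 0.4, -1.2]
grip_width: 0.0371
gripper_force: 60.6
```

Emit:
servo_tool --targets "0 0 0.2 0; 0 0 0.4 0; 0 0 0.5 0; 0 0 0.5 0; 0 0 0.5 0"

```text
t: 15.8
tcp_pos: [0.5554, -0.045, 0.0428]
ee_rot: [0.0, 0.988, 0.152, 0.0]
contact_force: [-0.1, 0.6, -0.8]
grip_width: 0.0371
gripper_force: 60.6
```

```bash
python3 -c "
from h import *
togo(.5556,-.0452,.0373)"
```

```text
tcp [ 0.5554 -0.045   0.0428] go [0.   0.01 0.14] F [-0.1  0.6 -0.8] w 0.0371 q [ 0.09  0.77 -0.08  1.92  0.13  0.46 -1.36] R2 [ 0. -0. -1.]
```

Emit:
servo_tool --targets "0 0 0.08 0; 0 0 0.13 0; 0 0 0.14 0; 0 0 0.14 0"

```text
t: 16.2
tcp_pos: [0.5553, -0.045, 0.0373]
ee_rot: [0.0, 0.988, 0.152, 0.0]
contact_force: [0.4, -0.8, 0.3]
grip_width: 0.0376
gripper_force: 60.7
```

```bash
python3 -c "
from h import *
togo(.5556,-.0452,.0373)"
```

```text
tcp [ 0.5553 -0.045   0.0373] go [0.   0.01 0.  ] F [ 0.4 -0.8  0.3] w 0.0376 q [ 0.08  0.78 -0.08  1.92  0.14  0.45 -1.36] R2 [ 0. -0. -1.]
```

Emit:
servo_tool --targets "0 0 0 0; 0 0 0 0; 0 0 0 0; 0 0 0 0; 0 0 0 0" --hand 85

```text
t: 16.7
tcp_pos: [0.5553, -0.045, 0.0373]
ee_rot: [0.0, 0.988, 0.152, 0.0]
contact_force: [-0.0, 0.2, -0.3]
grip_width: 0.0851
gripper_force: 0.0
```

Emit:
servo_tool --targets "0 0 -0.5 0; 0 0 -1.5 0; 0 0 -2.5 0; 0 0 -3 0; 0 0 -3 0"

```text
t: 17.2
tcp_pos: [0.5576, -0.0451, 0.1605]
ee_rot: [0.001, 0.988, 0.152, 0.003]
contact_force: [0.3, -1.2, 0.4]
grip_width: 0.0849
gripper_force: 0.0
```

Emit:
servo_tool --targets "-5.27 2.98 0 0; -5.27 2.98 0 0; -5.27 2.98 0 0; -5.27 2.98 0 0; -5.27 2.98 0 0"

```text
t: 17.7
tcp_pos: [0.3871, -0.2233, 0.1563]
ee_rot: [-0.0, 0.988, 0.151, -0.001]
contact_force: [1.0, -0.7, 0.7]
grip_width: 0.0852
gripper_force: 0.0
```

```bash
python3 - <<'E'
from h import *
togo(.39,-.2218,.05)
S=cam('scene');T=cam('top')
o=[cv2.resize(d['color'][v-40:v+40,u-40:u+40],(400,400),interpolation=cv2.INTER_CUBIC) for d,(u,v) in((T,(335,170)),(S,(335,235)))]
cv2.imwrite('pics/p6.png',np.hstack(o))
E
```

```text
tcp [ 0.3871 -0.2233  0.1563] go [ 0.09 -0.01  2.66] F [ 1.  -0.7  0.7] w 0.0852 q [ 0.57  0.47 -0.15  2.14  0.13  0.54 -0.94] R2 [-0.002  0.001 -1.   ]
```

View pics/p6.png

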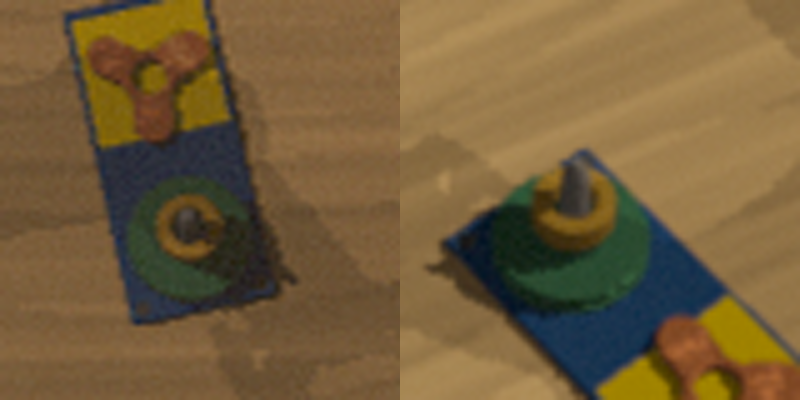

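The spacer sits level on the pulley around the post, at right-half pixel (573,215). Next is the cam.

Emit:
servo_tool --targets "0 0 1 0; 0 0 2 0; 0 0 2.6 0; 0 0 2.6 0; 0 0 2.6 0"

```text
t: 18.3
tcp_pos: [0.3899, -0.2213, 0.0529]
ee_rot: [-0.001, 0.988, 0.152, -0.001]
contact_force: [0.6, -0.7, 0.1]
grip_width: 0.0849
gripper_force: 0.0
```

Emit:
servo_tool --targets "0 0 0 0; 0 0 0 0"

```text
t: 18.5
tcp_pos: [0.3909, -0.2223, 0.0544]
ee_rot: [0.001, 0.988, 0.152, 0.001]
contact_force: [-0.4, -1.2, 0.1]
grip_width: 0.0849
gripper_force: 0.0
```

```bash
python3 - <<'E'
from h import *
togo(.39,-.2218,.0095)
S=cam('scene')
cv2.imwrite('pics/p7.png',cv2.resize(S['color'][175:255,195:275],(480,480),interpolation=cv2.INTER_CUBIC))
E
```

```text
tcp [ 0.3909 -0.2223  0.0544] go [-0.02 -0.02  1.12] F [-0.4 -1.2  0.1] w 0.0849 q [ 0.51  0.67 -0.08  2.2   0.19  0.27 -1.  ] R2 [ 0.002 -0.001 -1.   ]
```

View pics/p7.png

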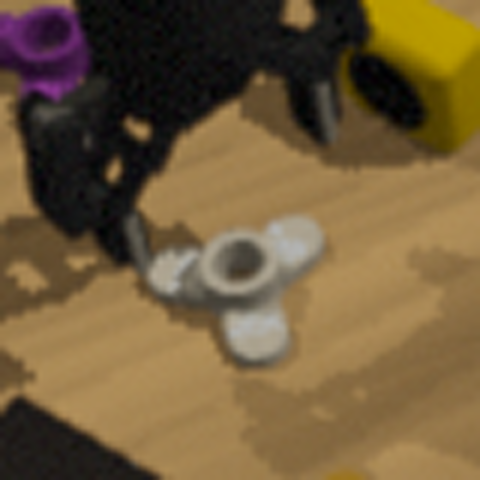

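The fingers straddle the cam hub, at crop pixel (240,262), clear of the purple look-alike and the yellow block. Joint 6 is close to its limit, so I'll go down slowly.

Emit:
servo_tool --targets "-0.02 -0.02 0.25 0; -0.02 -0.02 0.5 0; -0.02 -0.02 0.5 0; -0.02 -0.02 0.5 0"

```text
t: 18.95
tcp_pos: [0.3888, -0.2213, 0.0331]
ee_rot: [-0.0, 0.988, 0.152, 0.0]
contact_force: [0.1, -0.0, 0.4]
grip_width: 0.0846
gripper_force: 0.0
```

```bash
python3 - <<'E'
from h import *
togo(.39,-.2218,.0095)
E
```

```text
tcp [ 0.3888 -0.2213  0.0331] go [0.02 0.02 0.59] F [ 0.1 -0.   0.4] w 0.0846 q [ 0.55  0.72 -0.14  2.21  0.42  0.23 -1.23] R2 [-0.     0.001 -1.   ]
```

Emit:
servo_tool --targets "0.02 0.02 0.15 0; 0.02 0.02 0.3 0; 0.02 0.02 0.3 0; 0.02 0.02 0.3 0"

```text
t: 19.35
tcp_pos: [0.39, -0.222, 0.0214]
ee_rot: [-0.0, 0.988, 0.152, 0.0]
contact_force: [-0.3, 0.2, 0.5]
grip_width: 0.085
gripper_force: 0.0
```

```bash
python3 - <<'E'
from h import *
togo(.39,-.2218,.0095);print(read_state()["joint_positions"][5])
E
```

```text
tcp [ 0.39   -0.222   0.0214] go [ 0.  -0.   0.3] F [-0.3  0.2  0.5] w 0.085 q [ 0.6   0.75 -0.21  2.21  0.64  0.24 -1.45] R2 [ 0.  0. -1.]
0.235739618425199
```

Emit:
servo_tool --targets "0 0 0.1 0; 0 0 0.2 0; 0 0 0.27 0; 0 0 0.27 0; 0 0 0.27 0"

```text
t: 19.85
tcp_pos: [0.3901, -0.222, 0.0107]
ee_rot: [0.0, 0.988, 0.152, 0.0]
contact_force: [0.7, -0.3, 0.4]
grip_width: 0.0852
gripper_force: 0.0
```

Emit:
servo_tool --targets "0 0 0 0; 0 0 0 0; 0 0 0 0; 0 0 0 0; 0 0 0 0" --hand 20

```text
t: 20.35
tcp_pos: [0.3901, -0.222, 0.011]
ee_rot: [0.0, 0.988, 0.152, 0.0]
contact_force: [-0.2, -0.1, 7.0]
grip_width: 0.0305
gripper_force: 58.9
```

```bash
python3 - <<'E'
from h import *
togo(.39,-.2218,.0095);print(read_state()["joint_positions"][5])
E
```

```text
tcp [ 0.3901 -0.222   0.011 ] go [-0.   -0.01  0.04] F [-0.2 -0.1  7. ] w 0.0305 q [ 0.62  0.78 -0.24  2.21  0.8   0.24 -1.61] R2 [ 0.    -0.001 -1.   ]
0.23669715282720105
```

Emit:
servo_tool --targets "0 0 -0.4 0; 0 0 -1 0; 0 0 -1.8 0; 0 0 -2.6 0; 0 0 -3.2 0"

```text
t: 20.85
tcp_pos: [0.39, -0.2219, 0.14]
ee_rot: [0.0, 0.988, 0.152, 0.0]
contact_force: [-0.0, -0.4, -1.7]
grip_width: 0.0307
gripper_force: 60.3
```

Emit:
servo_tool --targets "2 -1.1 0 0; 3.5 -2 0 0; 4.5 -2.6 0 0; 5.1 -2.9 0 0; 5.26 -2.99 0 0"

```text
t: 21.35
tcp_pos: [0.5562, -0.0422, 0.1384]
ee_rot: [-0.0, 0.988, 0.152, 0.0]
contact_force: [0.1, -0.8, -1.5]
grip_width: 0.0307
gripper_force: 60.3
```

Emit:
servo_tool --targets "0 0 0 0; 0 0 0 0; 0 0 0 0; 0 0 0 0"

```text
t: 21.75
tcp_pos: [0.5537, -0.0465, 0.1382]
ee_rot: [0.0, 0.989, 0.151, -0.001]
contact_force: [0.4, -0.0, -2.2]
grip_width: 0.0307
gripper_force: 60.3
```

```bash
python3 - <<'E'
from h import *
togo(.5552,-.0451,.061)
S=cam('scene')
cv2.imwrite('pics/p8.png',cv2.resize(S['color'][170:260,295:385],(540,540),interpolation=cv2.INTER_CUBIC))
p=read_state()["tcp_pos"]
print("hub top",ext(S,p[:2],.017,p[2]+.011,p[2]+.011),"bore",ext(S,p[:2],.011,p[2]+.011,p[2]+.011),proj(S,[*p[:2],p[2]+.011]),"disc mid",proj(S,[*p[:2],p[2]-.007]))
E
```

```text
tcp [ 0.5537 -0.0465  0.1382] go [ 0.05 -0.02  1.93] F [ 0.4 -0.  -2.2] w 0.0307 q [ 0.39  0.67 -0.56  1.86  0.51  0.75 -1.72] R2 [-0.001 -0.001 -1.   ]
hub top [320.47611198 202.27079718 336.17068034 214.64829582] bore [323.2452664  204.41778969 333.40032989 212.42629182] [328.32219918 208.39511953] disc mid [328.21283781 213.4336972 ]
```

View pics/p8.png

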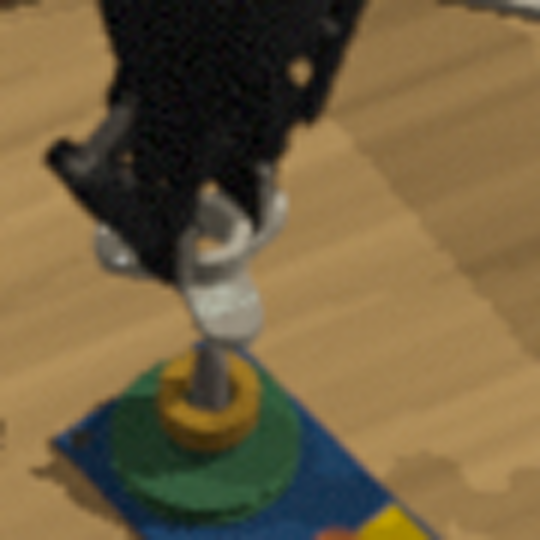

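The cam hangs level above the post, its hub bore at crop pixel (215,230), which agrees with the prediction within a pixel. Now I'll lower it.

Emit:
servo_tool --targets "0.01 0 0 0; 0.01 0 0.3 0; 0.01 0 0.6 0; 0.01 0 0.6 0; 0.01 0 0.6 0"

```text
t: 22.3
tcp_pos: [0.5547, -0.0445, 0.1136]
ee_rot: [-0.0, 0.988, 0.152, -0.001]
contact_force: [0.1, 0.5, -1.9]
grip_width: 0.0309
gripper_force: 60.3
```

```bash
python3 -c "
from h import *
togo(.5552,-.0451,.061)"
```

```text
tcp [ 0.5547 -0.0445  0.1136] go [0.01 0.02 1.32] F [ 0.1  0.5 -1.9] w 0.0309 q [ 0.37  0.71 -0.53  1.88  0.54  0.7  -1.74] R2 [-0.002  0.    -1.   ]
```

Emit:
servo_tool --targets "0.01 0.01 0.3 0; 0.01 0.01 0.6 0; 0.01 0.01 0.9 0; 0.01 0.01 1.15 0; 0.01 0.01 1.15 0"

```text
t: 22.8
tcp_pos: [0.5544, -0.0449, 0.0666]
ee_rot: [-0.0, 0.988, 0.152, -0.002]
contact_force: [0.0, -0.5, -1.6]
grip_width: 0.0306
gripper_force: 60.3
```

Emit:
servo_tool --targets "0 0 0 0; 0 0 0.05 0; 0 0 0.05 0"

```text
t: 23.1
tcp_pos: [0.5559, -0.0449, 0.0667]
ee_rot: [0.0, 0.988, 0.152, 0.0]
contact_force: [-1.1, 0.1, -0.8]
grip_width: 0.031
gripper_force: 60.3
```

```bash
python3 -c "
from h import *
togo(.5552,-.0451,.061)"
```

```text
tcp [ 0.5559 -0.0449  0.0667] go [-0.02 -0.    0.14] F [-1.1  0.1 -0.8] w 0.031 q [ 0.33  0.78 -0.48  1.9   0.6   0.61 -1.79] R2 [ 0.001 -0.    -1.   ]
```

Emit:
servo_tool --targets "0 0 0.06 0; 0 0 0.12 0; 0 0 0.14 0; 0 0 0.14 0; 0 0 0.14 0"

```text
t: 23.6
tcp_pos: [0.5557, -0.0449, 0.061]
ee_rot: [0.0, 0.988, 0.152, 0.0]
contact_force: [-0.4, 0.5, 3.4]
grip_width: 0.0307
gripper_force: 60.6
```

```bash
python3 -c "
from h import *
togo(.5552,-.0451,.061)"
```

```text
tcp [ 0.5557 -0.0449  0.061 ] go [-0.01 -0.    0.  ] F [-0.4  0.5  3.4] w 0.0307 q [ 0.33  0.78 -0.47  1.9   0.6   0.6  -1.8 ] R2 [ 0. -0. -1.]
```

Emit:
servo_tool --targets "0 0 0 0; 0 0 0 0; 0 0 0 0; 0 0 0 0; 0 0 0 0" --hand 85

```text
t: 24.1
tcp_pos: [0.5557, -0.0449, 0.0608]
ee_rot: [-0.0, 0.988, 0.152, 0.0]
contact_force: [0.5, -0.7, -0.2]
grip_width: 0.0851
gripper_force: 0.0
```

Emit:
servo_tool --targets "0 0 -0.5 0; 0 0 -1.5 0; 0 0 -2.5 0; 0 0 -3 0; 0 0 -3 0"

```text
t: 24.6
tcp_pos: [0.5578, -0.0447, 0.184]
ee_rot: [0.001, 0.988, 0.152, 0.003]
contact_force: [0.1, -0.4, -0.2]
grip_width: 0.0853
gripper_force: 0.0
```

Emit:
servo_tool --targets "0.12 5.6 0 0; 0.12 5.6 0 0; 0.12 5.6 0 0; 0.12 5.6 0 0; 0.12 5.6 0 0"

```text
t: 25.1
tcp_pos: [0.6267, -0.2637, 0.1786]
ee_rot: [0.001, 0.989, 0.149, -0.001]
contact_force: [0.1, 0.2, -1.3]
grip_width: 0.0852
gripper_force: 0.0
```

Emit:
servo_tool --targets "0 0 1 0; 0 0 2 0; 0 0 2.8 0; 0 0 2.8 0; 0 0 2.8 0"

```text
t: 25.6
tcp_pos: [0.6271, -0.2567, 0.0681]
ee_rot: [-0.001, 0.988, 0.152, -0.001]
contact_force: [0.4, -0.1, 0.6]
grip_width: 0.085
gripper_force: 0.0
```

```bash
python3 - <<'E'
from h import *
togo(.6274,-.2572,.008)
S=cam('scene');T=cam('top')
o=[cv2.resize(d['color'][v-40:v+40,u-40:u+40],(400,400),interpolation=cv2.INTER_CUBIC) for d,(u,v) in((T,(335,170)),(S,(335,235)))]
cv2.imwrite('pics/p9.png',np.hstack(o))
E
```

```text
tcp [ 0.6271 -0.2567  0.0681] go [0.   0.02 1.5 ] F [ 0.4 -0.1  0.6] w 0.085 q [ 0.64  0.91 -0.53  1.54  0.56  0.84 -1.37] R2 [-0.002  0.001 -1.   ]
```

View pics/p9.png

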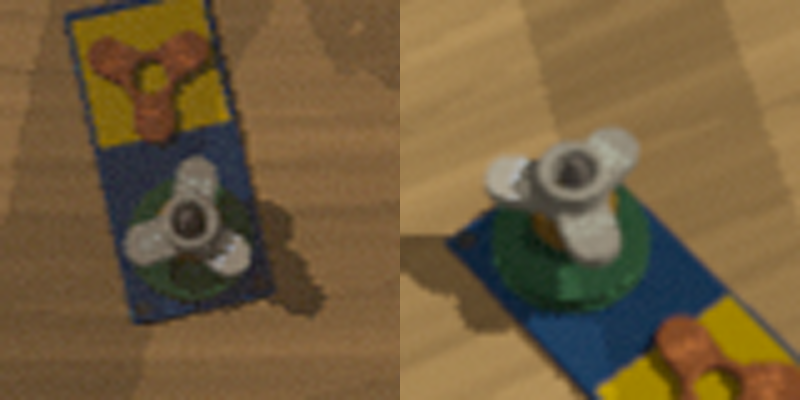

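The cam is flat on the spacer with the post in its bore, at right-half pixel (575,170). Next is the cap.

Emit:
servo_tool --targets "0 0.01 0.5 0; 0 0.01 1 0; 0 0.01 1.4 0; 0 0.01 1.4 0; 0 0.01 1.4 0"

```text
t: 26.2
tcp_pos: [0.6283, -0.2575, 0.0137]
ee_rot: [0.0, 0.988, 0.152, 0.001]
contact_force: [-0.1, 0.4, 0.7]
grip_width: 0.0851
gripper_force: 0.0
```

Emit:
servo_tool --targets "0 0 0.05 0; 0 0 0.05 0"

```text
t: 26.4
tcp_pos: [0.6283, -0.2577, 0.0117]
ee_rot: [0.0, 0.988, 0.152, 0.001]
contact_force: [0.1, -0.1, 0.5]
grip_width: 0.0848
gripper_force: 0.0
```

Emit:
servo_tool --targets "0 0 0 0; 0 0 0 0; 0 0 0 0; 0 0 0 0; 0 0 0 0" --hand 20

```text
t: 26.9
tcp_pos: [0.6281, -0.2575, 0.0114]
ee_rot: [0.0, 0.988, 0.152, 0.0]
contact_force: [-0.3, 0.6, 3.3]
grip_width: 0.0335
gripper_force: 59.7
```

```bash
python3 -c "
from h import *
togo(.6274,-.2572,.008)"
```

```text
tcp [ 0.6281 -0.2575  0.0114] go [-0.01 -0.01  0.08] F [-0.3  0.6  3.3] w 0.0335 q [ 0.62  0.98 -0.49  1.56  0.61  0.75 -1.4 ] R2 [ 0.001 -0.    -1.   ]
```

Emit:
servo_tool --targets "0 0 -0.5 0; 0 0 -1.5 0; 0 0 -2.5 0; 0 0 -3.5 0; 0 0 -3.5 0"

```text
t: 27.4
tcp_pos: [0.6315, -0.258, 0.1571]
ee_rot: [0.002, 0.988, 0.152, 0.005]
contact_force: [1.1, -0.5, -0.2]
grip_width: 0.0337
gripper_force: 59.7
```

Emit:
servo_tool --targets "-0.14 -5.61 0 0; -0.14 -5.61 0 0; -0.14 -5.61 0 0; -0.14 -5.61 0 0; -0.14 -5.61 0 0"

```text
t: 27.9
tcp_pos: [0.5527, -0.0398, 0.1506]
ee_rot: [-0.001, 0.988, 0.155, -0.001]
contact_force: [1.2, -0.3, 0.1]
grip_width: 0.0337
gripper_force: 59.8
```

Emit:
servo_tool --targets "0 0 0 0; 0 0 0 0; 0 0 0.5 0; 0 0 0.5 0; 0 0 0.5 0"

```text
t: 28.4
tcp_pos: [0.5547, -0.0465, 0.1303]
ee_rot: [0.0, 0.989, 0.151, -0.001]
contact_force: [1.3, 0.6, -0.2]
grip_width: 0.0334
gripper_force: 59.8
```

```bash
python3 - <<'E'
from h import *
togo(.5553,-.045,.0834)
S=cam('scene');im=S['color'];p=read_state()["tcp_pos"]
b,g,r=[im[...,i].astype(int) for i in range(3)]
m=((r>90)&(g<.45*r)).astype(np.uint8);m[:, :300]=0;m[:,365:]=0;m[:180]=0;m[260:]=0
x,y,w,h=cv2.boundingRect(m);print(x-.5,y-.5,x+w-.5,y+h-.5,ext(S,p[:2],.018,p[2]-.0114,p[2]+.0146))
cv2.imwrite('pics/p10.png',cv2.resize(im[170:260,295:385],(540,540),interpolation=cv2.INTER_CUBIC))
E
```

```text
tcp [ 0.5547 -0.0465  0.1303] go [ 0.03 -0.03  1.17] F [ 1.3  0.6 -0.2] w 0.0334 q [ 0.39  0.69 -0.55  1.87  0.52  0.74 -1.72] R2 [-0.001 -0.    -1.   ]
326.5 203.5 337.5 221.5 [320.3541933  203.38271157 336.93513633 223.62716352]
```

View pics/p10.png

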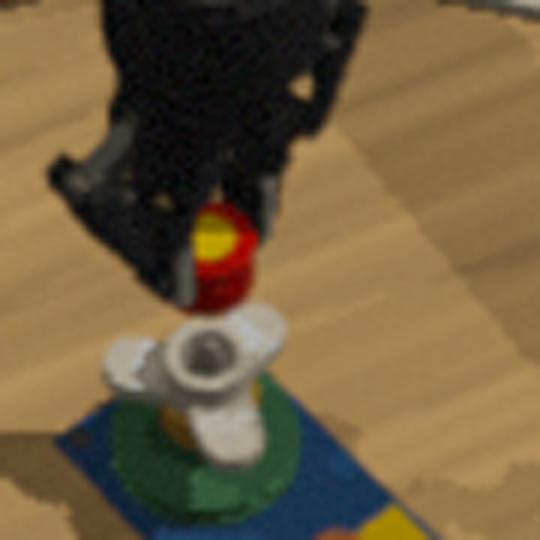

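The cap hangs level above the cam hub, its right edge at u≈337.7 and bottom at v≈222, the same offsets as the spacer had. I'll lower it.

Emit:
servo_tool --targets "0.01 0 0 0; 0.01 0 0.3 0; 0.01 0 0.6 0; 0.01 0 0.6 0; 0.01 0 0.6 0"

```text
t: 28.95
tcp_pos: [0.5549, -0.0449, 0.1062]
ee_rot: [-0.0, 0.988, 0.152, -0.001]
contact_force: [1.3, 0.7, -1.0]
grip_width: 0.0335
gripper_force: 59.8
```

Emit:
servo_tool --targets "0 0 0.15 0; 0 0 0.3 0; 0 0 0.4 0; 0 0 0.4 0"

```text
t: 29.35
tcp_pos: [0.5548, -0.045, 0.0901]
ee_rot: [-0.0, 0.988, 0.152, -0.001]
contact_force: [0.1, 0.6, -1.6]
grip_width: 0.0336
gripper_force: 59.8
```

```bash
python3 -c "
from h import *
togo(.5556,-.045,.0834)"
```

```text
tcp [ 0.5548 -0.045   0.0901] go [0.02 0.01 0.17] F [ 0.1  0.6 -1.6] w 0.0336 q [ 0.35  0.74 -0.51  1.89  0.57  0.66 -1.77] R2 [-0.001 -0.    -1.   ]
```

Emit:
servo_tool --targets "0 0 0.06 0; 0 0 0.12 0; 0 0 0.16 0; 0 0 0.16 0; 0 0 0.16 0"

```text
t: 29.85
tcp_pos: [0.5553, -0.045, 0.0845]
ee_rot: [-0.0, 0.988, 0.152, 0.0]
contact_force: [0.0, -0.2, -0.4]
grip_width: 0.0333
gripper_force: 59.8
```

```bash
python3 -c "
from h import *
togo(.5556,-.045,.0834)"
```

```text
tcp [ 0.5553 -0.045   0.0845] go [0.01 0.   0.03] F [ 0.  -0.2 -0.4] w 0.0333 q [ 0.35  0.75 -0.5   1.89  0.57  0.64 -1.77] R2 [ 0.  0. -1.]
```

Emit:
servo_tool --targets "0 0 0.03 0; 0 0 0.03 0; 0 0 0.03 0"

```text
t: 30.15
tcp_pos: [0.5555, -0.045, 0.0833]
ee_rot: [0.0, 0.988, 0.152, 0.0]
contact_force: [0.8, 0.0, -0.0]
grip_width: 0.0336
gripper_force: 60.0
```

Emit:
servo_tool --targets "0 0 0 0; 0 0 0 0; 0 0 0 0; 0 0 0 0; 0 0 0 0" --hand 85

```text
t: 30.65
tcp_pos: [0.5553, -0.045, 0.0832]
ee_rot: [0.0, 0.988, 0.152, -0.0]
contact_force: [0.1, 0.3, 0.2]
grip_width: 0.0851
gripper_force: 0.0
```

Emit:
servo_tool --targets "0 0 -0.5 0; 0 0 -1.5 0; 0 0 -2.5 0; 0 0 -2.5 0; 0 0 -2.5 0"

```text
t: 31.15
tcp_pos: [0.5558, -0.0452, 0.1841]
ee_rot: [0.0, 0.988, 0.152, 0.001]
contact_force: [-0.4, -1.3, -0.4]
grip_width: 0.0849
gripper_force: 0.0
```

Emit:
servo_tool --targets "0 5 0 0; 0 5 0 0; 0 5 0 0; 0 5 0 0; 0 5 0 0"

```text
t: 31.65
tcp_pos: [0.6142, -0.2462, 0.1802]
ee_rot: [0.002, 0.989, 0.146, -0.002]
contact_force: [-1.3, -0.6, 0.0]
grip_width: 0.0849
gripper_force: 0.0
```

Emit:
servo_tool --targets "0 0 0 0; 0 0 0 0; 0 0 0 0; 0 0 0 0; 0 0 0 0"

```text
t: 32.15
tcp_pos: [0.6154, -0.2349, 0.1834]
ee_rot: [0.0, 0.988, 0.153, 0.0]
contact_force: [-0.1, 0.8, 0.5]
grip_width: 0.0851
gripper_force: 0.0
```

```bash
python3 - <<'E'
from h import *
S=cam('scene');T=cam('top')
o=[cv2.resize(d['color'][v-40:v+40,u-40:u+40],(400,400),interpolation=cv2.INTER_CUBIC) for d,(u,v) in((T,(335,170)),(S,(335,235)))]
cv2.imwrite('pics/p11.png',np.hstack(o))
E
```

```text
(no output)
```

View pics/p11.png

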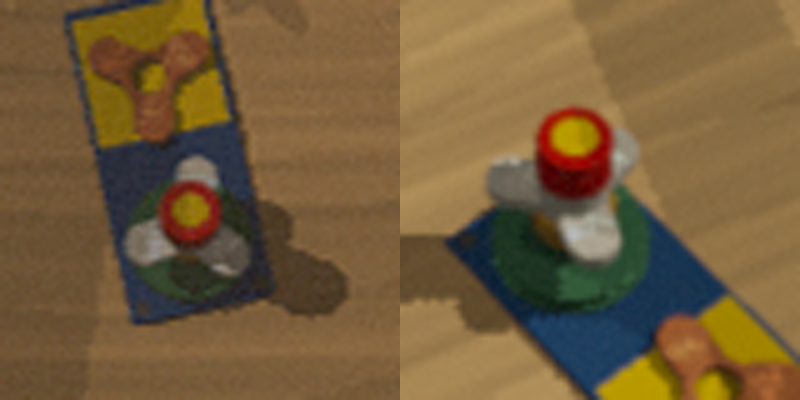

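The cap sits level on the cam hub, with its dot at right-half pixel (576,135). The stack is complete and the arm is clear of it.

```bash
python3 -c "
from rig import *
print(sign_off())"
```

```text
the job is handed in; nothing more can be done
None
```

The pulley, spacer, three-lobed aluminium cam and red cap are stacked on the post in that order, each looking flat in the pictures, and the job was handed in at about 32 s (the verdict was not shown).

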